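Clear the tape off the paint box and hold its lid open

TASK

The roll of masking tape has been left lying on the lid of the wooden paint box: first put it over the upright post of the tape stand, pushed fully down onto the shoulder, and let go of it. Then lift the lid, which has a turned pull at its front edge, to 45 degrees from closed and finish while holding it still there with the gripper, because it falls shut as soon as it is let go and the teacher needs both hands to take out paints. Leave everything else on the table where it is.

Things in the scene. Friction and masses are not known exactly. Their poses are not given: they have to be found in the camera images.
- paintbox: Sizes here and below are in mm. Oak box, fixed to the table, 200 (its x) x 240 (its y) x 80 tall, closed by a flat oak lid of the same outline, 10 thick, lid top 90.5 above the table. Origin under its centre; x points from the front (where the pull is) to the hinge side. It may stand left or right of the robot and turned up to 17 degrees. Mass of the lid about 0.45 kg (0.36 to 0.58).
- lid (a joint): Opening angle of the paint box's lid, rad: 0 closed and level, 0.785 is the wanted 45 degrees, stop at 1.75. Free hinge, no stay: falls shut if let go.
- lid_pull (a point): Centre of the pull: a turned oak dowel 18 in diameter and 26 long, lying parallel to the hinge, standing 30 out from the middle of the lid's front edge on a tongue 14 wide and 8 thick (the dowel's flat ends can be pinched, and it can turn between the fingers). 85.5 above the table when closed, with open space below. Moves with the lid.
- lid_hinge (a point): Middle of the hinge line along the lid's far edge, 230 from the pull and at the same height when closed; y points along the hinge line. Turns with the lid.
- roll_center (a point): Centre (half-way up) of the roll of masking tape: ring 56 outside, 32 bore, 30 tall, 0.07 kg, beige, starting flat on the lid. z is its axis.
- roll: The same roll of masking tape, origin at the centre of its underside.
- post_seat (a point): Centre of the shoulder on which the roll is to sit, 40 above the table, on the dark wooden tape stand (fixed to the table): round foot 100 across and 18 tall, shoulder 44 across, then the post, 27 in diameter, rising 48 above the shoulder with the top 6 tapered. z points up the post.
- pots: Bystander, leave alone: strip of four small lidded paint pots, 28 x 118 x 30 tall; origin under its centre (mm)
- glue: Bystander, leave alone: upright glue stick, 29 across, 80 tall (mm)
- waterjar: Bystander, leave alone: open glass water jar, 72 across, 90 tall (mm)
- medium: Bystander, leave alone: white bottle with black cap, 52 across, 120 tall (mm)
- tin: Bystander, leave alone: steel tin, 80 across, 70 tall (mm)
- brushjar: Bystander, leave alone: white pot with brushes, 74 across, 100 tall, brushes to 180 (mm)
- eraser: Bystander, leave alone: white eraser, 50 x 22 x 14 (mm)
There are look-alikes about, which are no part of the job. What is shaped like the roll but orange or yellow is not meant.

How it is judged (in metres and radians):
On the way:
1. the roll sits down on the stand's shoulder, round the post, let go, with the lid still closed (horizontal distance between roll_center and post_seat below 0.006 m and z of roll_center in the frame of post_seat between 0.011 and 0.019 m and angle between the z axis of roll_center and the z axis of post_seat, either way round below 0.12 rad and contact force between the fingers and roll below 0.05 N and linear speed of roll below 0.03 m/s and value of joint lid below 0.1 rad), for 0.2 s.
At the end, for the whole second after the job is handed in: Roll round the post (axis within 6 mm and 7 degrees), underside within 4 mm of the shoulder, let go, at rest; lid at 45 degrees within 7, still (under 0.05 rad/s), the fingers bearing on it with over 0.5 N. The program finishes while holding (horizontal distance between roll_center and post_seat below 0.006 m and z of roll_center in the frame of post_seat between 0.011 and 0.019 m and angle between the z axis of roll_center and the z axis of post_seat, either way round below 0.12 rad and contact force between the fingers and roll below 0.05 N and linear speed of roll below 0.03 m/s and value of joint lid between 0.665 and 0.905 rad and velocity of joint lid between -0.05 and 0.05 rad/s and contact force between the fingers and lid above 0.5 N); the arm keeps its last pose, push and grip.
It fails at once if the lid is raised before the roll is off it and round the post (value of joint lid above 0.2 rad and horizontal distance between roll_center and post_seat above 0.02 m).
It fails at once if a bystander is moved by more than 30 mm (distance of any of pots, glue, waterjar, medium, tin, brushjar, eraser from where it was at the start of the episode above 0.03 m).
It also fails if it takes over 61 s, if anything falls off the work surface, if the arm or the gripper's body presses on something with over 40 N, if the wrist force passes 120 N, or if a joint passes its speed limit or range.

ROBOT

A 6-joint arm with a two-finger parallel gripper is mounted at the origin on the work surface. World frame = base frame: x ahead of the robot, y to its left, z up, the work surface at z = 0. Lengths are in mm, angles in degrees, forces in N, time in s.
With the tool pointing down it reaches from about 400 to 825 mm from the base axis. Payload 7 kg.
Tool frame: the origin (TCP) lies on the mounting face of the last link; the fingertips stand 173 mm ahead of it and the grasp point (between the pads) lies 155 mm ahead of it (arm.tip_reach is the distance from the TCP to the fingertips, in mm); z points along the fingers, y is the line along which they close (so a half turn about z gives the same grasp; the last joint's range is limited). The gripper opens to 85 mm and grips with 20 to 120 N. Pads are 22 mm wide; open, the fingers measure 114 mm over their backs; the gripper's body (76 mm by 85 mm) begins 54 mm behind the grasp point. The pads swing forward as they close: fully open they stand 13 mm farther back than shut.
Start: joints at [89.101, 20.546, 0.682, 0, -70.136, -16.507], TCP at [201.934, 644.064, 404.702] pointing down, gripper open.
Joint ranges: [-176.03, 176.03], [-82.01, 121.73], [-58.28, 71.71], [-173.87, 95.51], [-174.79, -0.11], [-173.66, 173.66]. Speed limits (degrees/s): [136.94, 136.94, 172.46, 180, 180, 180].

INTERFACE

Orientations are given as a 3x3 rotation matrix whose columns are the frame's x, y, z axes.
In Python, from station import status, optics, workorder, arm gives the robot as it stands.
- The arm moves only by the shell command python3 -m pendant 'ROWS' [OPENING] [FORCE]. ROWS is JSON, a list of rows, each a list of 6 numbers: the shift along the world's x, y, z in m, then the turn, a rotation vector about the world's x, y, z in degrees. A call has 1 to 5 rows; each row is the pose to reach, as a shift and turn from the pose commanded when the call began; what a row does not reach only later rows make up. A row lasts 1/8 s, in which the tool goes at most 62.5 mm and 10.7 degrees, less where a joint would pass 70% of its speed; a pose out of reach is approached as far as the arm can. A call with a gripper value outside its range is refused whole. OPENING is the opening, from 0 (shut) to 1 (fully open), set as the call begins (- or left out, the last holds). The fingers move at their own pace and stop on an object; FORCE is the grip in N (left out, the last holds). Time passes only in rows, so rows that repeat a pose let the fingers close. It gives the time, the measured TCP pose, the force, the opening and the grip force at its end, in the units of the state.
- status.read_state(): the state, without advancing time (a new reading comes with each control period).
- optics.capture(name): name is "side" or "top" or "wrist"; returns the picture (480x640x3 uint8, red, green, blue); there is no depth.
- optics.calibration(name): a dict with "vertical_fov" (degrees; the focal length in pixels is half the picture's height over the tangent of half this angle, whatever the lens; pixels are square), "cx", "cy" (the principal point, pixels), "cam_to_world" (4x4, takes a point from camera to world coordinates); the wrist camera has in their place "hand_eye" (4x4, takes a point from camera to tool coordinates, whose origin is the TCP and whose axes are the flange's). Camera axes: x right, y up, looking along -z (the intrinsics and any distortion apply to the point x, -y, -z); pixel columns grow to the right and rows downward; lengths in mm; the calibration is good to about 2 mm. A picture is of the moment at which its call begins: read the wrist's pose just before it. calibration takes no time and is no camera call.
- workorder.close_job(): hands the job in; it is judged then, once.
The state is a dict: "clock": time; "q": joint angles; "dq": joint speeds; "effort": joint torques, N m; "tool_pos": TCP position; "orientation": TCP orientation; "wrist_force": force on the tool from outside, world axes, zero at the start; "moment": the same for the moment, N m; "opening": opening from 0.0 (shut) to 1.0 (fully open); "gripper_force": force on a finger pad.
Only numpy, scipy, OpenCV 4.12 (cv2) and the standard library are available. Lean on these libraries where they do the work, as an engineer would, in place of code of your own. Each camera call takes 0.05 s, during which the arm holds its last target. There are 200 camera calls.

## Working session

There is one attempt and no reset: what is moved stays moved. The work goes in short steps, Python scripts to look and compute and a shell command to move; the robot and the scene stay as the last step left them, time stands still between calls to the robot, and variables do not carry over. Pictures are saved under pics/ and viewed, at most 10 in all, crops included, and the job is handed in when it is done.

```bash
mkdir -p pics; ls
python3 - <<'E'
from station import status, optics, workorder, arm
import cv2,numpy as np
s=status.read_state();print({k:np.round(v,3).tolist() for k,v in s.items()})
for n in("top","side","wrist"):
    print(n,optics.calibration(n))
    cv2.imwrite(f"pics/{n}0.png",optics.capture(n)[:,:,::-1])
E
```

```text
pics
{'clock': 0.0, 'q': [89.103, 20.593, 0.634, -0.021, -70.135, -16.508], 'dq': [-0.025, 0.077, -0.071, -0.097, -0.028, -0.057], 'effort': [0.001, -58.333, 29.342, 6.936, -0.006, -0.0], 'tool_pos': [201.841, 643.919, 403.752], 'orientation': [[0.954, -0.299, -0.0], [-0.299, -0.954, -0.002], [0.0, 0.002, -1.0]], 'wrist_force': [1.103, 0.046, -0.562], 'moment': [0.036, -0.003, 0.018], 'gripper_force': 0.0, 'opening': 1.004}
top {'vertical_fov': 55.814746458175975, 'cx': 313.68324009255394, 'cy': 235.22349975231734, 'cam_to_world': array([[-8.28217684e-03,  9.96543281e-01, -8.26613249e-02,
         4.80690744e+02],
       [-9.99933154e-01, -8.92051709e-03, -7.35601759e-03,
         5.69957477e+00],
       [-8.06797167e-03,  8.25948755e-02,  9.96550548e-01,
         1.24091424e+03],
       [ 0.00000000e+00,  0.00000000e+00,  0.00000000e+00,
         1.00000000e+00]])}
side {'vertical_fov': 54.37340537939141, 'cx': 327.8556719164705, 'cy': 236.98754418204248, 'cam_to_world': array([[ 9.06176706e-01,  2.94375990e-01, -3.03622386e-01,
         2.49977893e+02],
       [-4.22461874e-01,  6.62772698e-01, -6.18270423e-01,
        -6.51183900e+02],
       [ 1.92286602e-02,  6.88531137e-01,  7.24951813e-01,
         8.32062254e+02],
       [ 0.00000000e+00,  0.00000000e+00,  0.00000000e+00,
         1.00000000e+00]])}
wrist {'vertical_fov': 58.50542955671399, 'cx': 329.90408424487595, 'cy': 236.63799331875845, 'hand_eye': array([[ 3.18664505e-04,  9.55701327e-01,  2.94338024e-01,
         7.53285840e+01],
       [ 9.99999921e-01, -2.34606633e-04, -3.20891635e-04,
        -5.28449366e-01],
       [-2.37622909e-04,  2.94338103e-01, -9.55701326e-01,
         3.04189172e+01],
       [ 0.00000000e+00,  0.00000000e+00,  0.00000000e+00,
         1.00000000e+00]])}
```

View pics/top0.png

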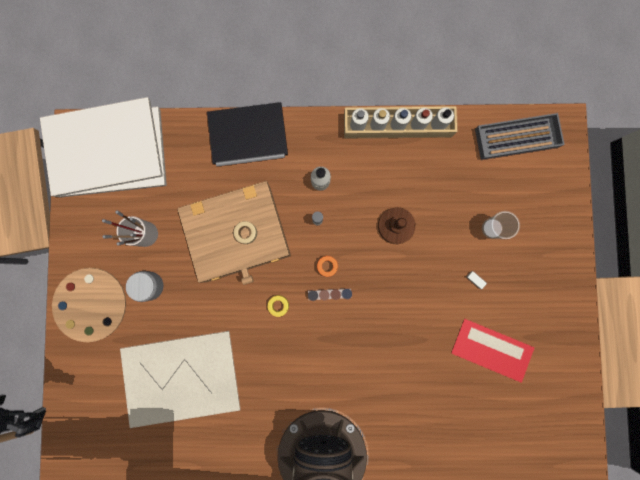

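View pics/side0.png

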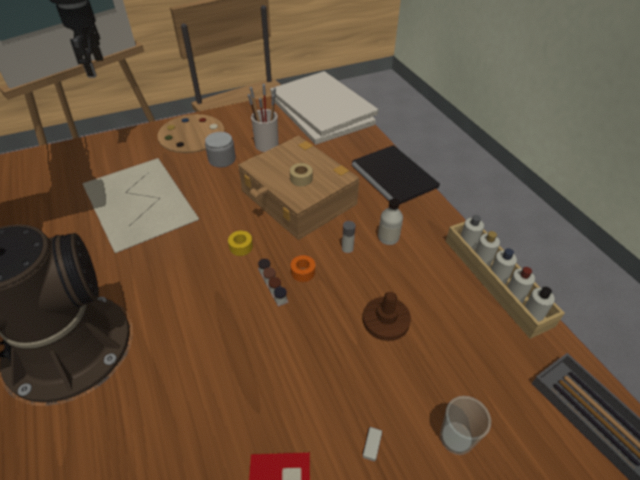

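The top view shows three ring candidates: beige on the lid at (245,233), orange on the table at (327,266), and yellow on the table at (278,306). By the description I choose the beige one. The post is at about (398,225), and the pull at (245,276). In the side view the roll is at (301,174), the pull at (258,193) and the post top at (390,298).

```bash
cat > h.py <<'E'
from station import status, optics, arm
import cv2,numpy as np
def ray(n,u,v,T=None):
    c=optics.calibration(n); f=240/np.tan(np.radians(c["vertical_fov"]/2))
    if T is None: T=c["cam_to_world"]
    d=T[:3,:3]@np.array([(u-c["cx"])/f,-(v-c["cy"])/f,-1]); return T[:3,3],d
def onz(n,u,v,z,T=None):
    o,d=ray(n,u,v,T); return o+d*(z-o[2])/d[2]
def wristT():
    s=status.read_state(); T=np.eye(4); T[:3,:3]=s["orientation"]; T[:3,3]=s["tool_pos"]
    return T@optics.calibration("wrist")["hand_eye"]
def proj(n,p,T=None):
    c=optics.calibration(n); f=240/np.tan(np.radians(c["vertical_fov"]/2))
    if T is None: T=c["cam_to_world"]
    q=T[:3,:3].T@(np.array(p,float)-T[:3,3]); return np.round([c["cx"]+f*q[0]/-q[2],c["cy"]-f*q[1]/-q[2]],1)
E
python3 - <<'E'
from h import *
def P(t,n,u,v,z): print(t,n,np.round(onz(n,u,v,z)))
P("roll","top",245,233,120);P("roll","side",301,171,120)
P("pull","top",245,277,87);P("pull","side",258,193,87)
P("posttop","top",400.5,222,88);P("posttop","side",390,297,88)
P("foot","top",397,226,18);P("foot","side",387,318,18)
for t,(u,v) in zip(["hingeR","frontR","frontL","hingeL"],[(268,183),(289,257),(197,282),(178,208)]):P(t,"top",u,v,90)
a=cv2.imread("pics/top0.png")[160:320,160:440]
b=cv2.imread("pics/side0.png")[130:350,220:440]
cv2.imwrite("pics/crop0.png",np.hstack([cv2.resize(a,(490,280*1),interpolation=2),cv2.resize(b,(280,280),interpolation=2)]))
E
```

```text
roll top [581. 185. 120.]
roll side [582. 182. 120.]
pull top [472. 189.  87.]
pull side [470. 185.  87.]
posttop top [ 608. -208.   88.]
posttop side [ 605. -213.   88.]
foot top [ 605. -211.   18.]
foot side [ 605. -216.   18.]
hingeR top [712. 131.  90.]
frontR top [521.  77.  90.]
frontL top [460. 311.  90.]
hingeL top [649. 362.  90.]
```

View pics/crop0.png

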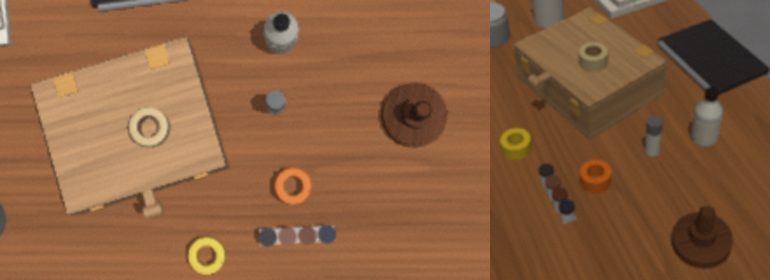

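Crop: the beige ring on the lid is the masking tape; the orange and yellow rings lie on the table. Going above the roll with the gripper square to the box.

```bash
python3 -m pendant '[[0.038,-0.046,0,0,0,6.6],[0.076,-0.092,0,0,0,13.2],[0.114,-0.138,0,0,0,19.8],[0.152,-0.184,0,0,0,26.4],[0.19,-0.23,0,0,0,33]]' 1
python3 -m pendant '[[0.038,-0.046,0,0,0,0],[0.076,-0.092,0,0,0,0],[0.114,-0.138,0,0,0,0],[0.152,-0.184,0,0,0,0],[0.19,-0.23,0,0,0,0]]'
python3 -m pendant '[[0,0,0,0,0,0],[0,0,0,0,0,0]]'
python3 - <<'E'
from h import *
s=status.read_state();print(s["clock"],s["tool_pos"],s["orientation"])
T=wristT();im=optics.capture("wrist");cv2.imwrite("pics/w1.png",im[:,:,::-1]);np.save("T1.npy",T)
print(proj("wrist",[582,183,120.5],T),proj("wrist",[467,187,88],T))
E
```

```text
clock: 0.78
tool_pos: [392.8, 412.4, 404.7]
orientation: [[0.962, 0.273, -0.0], [0.273, -0.962, 0.0], [0.0, -0.0, -1.0]]
wrist_force: [2.1, -0.0, 0.7]
opening: 1.001
gripper_force: 0.0
clock: 1.4
tool_pos: [582.9, 182.4, 404.7]
orientation: [[0.963, 0.269, -0.0], [0.269, -0.963, 0.0], [-0.0, -0.0, -1.0]]
wrist_force: [0.6, 2.0, -0.0]
opening: 0.999
gripper_force: 0.0
clock: 1.65
tool_pos: [581.9, 183.7, 404.2]
orientation: [[0.964, 0.268, -0.001], [0.268, -0.964, -0.0], [-0.001, 0.0, -1.0]]
wrist_force: [0.1, 0.1, 0.2]
opening: 0.999
gripper_force: 0.0
1.65 [581.91727107 183.72092299 404.23428546] [[ 9.63532489e-01  2.67590147e-01 -8.09898444e-04]
 [ 2.67590038e-01 -9.63532829e-01 -2.42327204e-04]
 [-8.45208111e-04  1.67693789e-05 -9.99999643e-01]]
[331.5 232.6] [285.9 357.9]
```

View pics/w1.png

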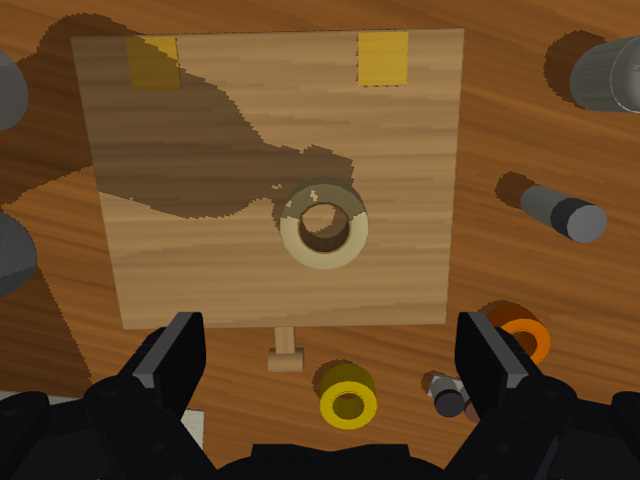

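The wrist view shows the beige roll's top face centred at about (324.5,226.5). The dowel is at (285.5,358). The lid corners are (70,37), (464,29), (446,323) and (123,329).

Run:
```python
from h import *
T=np.load("T1.npy")
print("roll",onz("wrist",324.5,226.5,120.5,T)); print("pull",onz("wrist",285.5,359,90,T))
c=[onz("wrist",u,v,90.5,T) for u,v in[(70,37),(464,29),(446,323),(123,329)]]
print(np.round(c,1)); h=(c[0]+c[1])/2;f=(c[2]+c[3])/2;print("hinge",h,"front",f,np.linalg.norm(h-f),np.degrees(np.arctan2(*(h-f)[1::-1])))
print(np.degrees(np.arctan2(*(c[1]-c[0])[1::-1])))
```

```text
roll [584.63037613 188.1711549  120.5       ]
pull [467.32902168 187.15383989  90.        ]
[[650.  366.1  90.5]
 [717.9 138.1  90.5]
 [529.   80.4  90.5]
 [460.2 309.3  90.5]]
hinge [683.93545046 252.06752145  90.5       ] front [494.59395589 194.85544055  90.5       ] 197.79642000189918 16.812898483387208
-73.40291978397187
```

```bash
python3 -m pendant '[[0.003,0.0045,-0.045,0,0,1],[0.003,0.0045,-0.09,0,0,1],[0.003,0.0045,-0.12,0,0,1],[0.003,0.0045,-0.136,0,0,1],[0.003,0.0045,-0.136,0,0,1]]' 1
python3 -m pendant '[[0,0,0,0,0,0],[0,0,0,0,0,0],[0,0,0,0,0,0],[0,0,0,0,0,0],[0,0,0,0,0,0]]' 0 30
python3 -m pendant '[[0,0,0,0,0,0],[0,0,0,0,0,0],[0,0,0.02,0,0,0],[0,0,0.04,0,0,0],[0,0,0.06,0,0,0]]'
python3 - <<'E'
from h import *
cv2.imwrite("pics/w2.png",optics.capture("wrist")[:,:,::-1])
E
```

```text
clock: 2.33
tool_pos: [584.4, 189.4, 268.2]
orientation: [[0.958, 0.287, -0.001], [0.287, -0.958, -0.001], [-0.001, 0.0, -1.0]]
wrist_force: [-0.7, 0.5, 1.0]
opening: 1.001
gripper_force: 0.0
clock: 2.95
tool_pos: [585.3, 188.8, 270.6]
orientation: [[0.958, 0.286, 0.002], [0.286, -0.958, 0.002], [0.003, -0.001, -1.0]]
wrist_force: [-1.8, 1.7, 5.8]
opening: 0.651
gripper_force: 31.4
clock: 3.58
tool_pos: [584.9, 188.4, 330.0]
orientation: [[0.958, 0.285, 0.001], [0.285, -0.958, 0.001], [0.001, -0.0, -1.0]]
wrist_force: [0.2, -0.8, -0.9]
opening: 0.651
gripper_force: 32.2
```

View pics/w2.png

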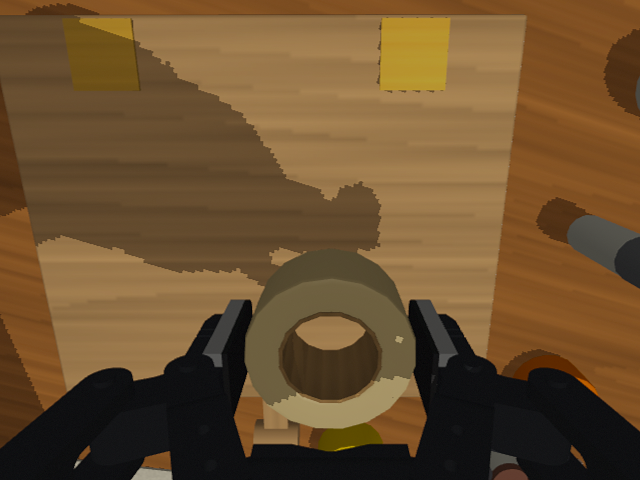

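The roll is held between the pads, with the bore rim centred at about (330.5,357). Next I carry it above the stand.

```bash
python3 -m pendant '[[0.002,-0.04,0.02,0,0,0],[0.005,-0.09,0.04,0,0,0],[0.008,-0.14,0.05,0,0,0],[0.011,-0.19,0.05,0,0,0],[0.013,-0.24,0.05,0,0,0]]'
python3 -m pendant '[[0.002,-0.04,0,0,0,0],[0.004,-0.08,0,0,0,0],[0.006,-0.12,0,0,0,0],[0.008,-0.15,0,0,0,0],[0.008,-0.16,0,0,0,0]]'
python3 -m pendant '[[0,0,0,0,0,0],[0,0,0,0,0,0]]'
python3 - <<'E'
from h import *
T=wristT();cv2.imwrite("pics/w3.png",optics.capture("wrist")[:,:,::-1]);np.save("T3.npy",T)
c=optics.calibration("wrist");print("roll in tool",onz("wrist",330.5,357,150,c["hand_eye"]))
for v in (351,354,357,360):print(v,onz("wrist",330.5,v,150,c["hand_eye"])[0])
E
```

```text
clock: 4.25
tool_pos: [597.7, -53.1, 379.4]
orientation: [[0.958, 0.286, 0.001], [0.286, -0.958, 0.0], [0.002, -0.0, -1.0]]
wrist_force: [0.2, -0.0, -0.8]
opening: 0.652
gripper_force: 32.2
clock: 4.88
tool_pos: [605.7, -213.1, 378.7]
orientation: [[0.959, 0.284, 0.0], [0.284, -0.959, 0.0], [0.0, 0.0, -1.0]]
wrist_force: [0.2, 0.2, -1.7]
opening: 0.65
gripper_force: 32.2
clock: 5.12
tool_pos: [605.9, -210.6, 378.8]
orientation: [[0.958, 0.286, 0.0], [0.286, -0.958, 0.0], [0.0, -0.0, -1.0]]
wrist_force: [-0.7, -0.1, -1.0]
opening: 0.655
gripper_force: 32.2
roll in tool [-1.53647928e+00  1.25908985e-03  1.50000000e+02]
351 0.6499542178319047
354 -0.440688551842797
357 -1.5364792830797
360 -2.6374545105747558
```

View pics/w3.png

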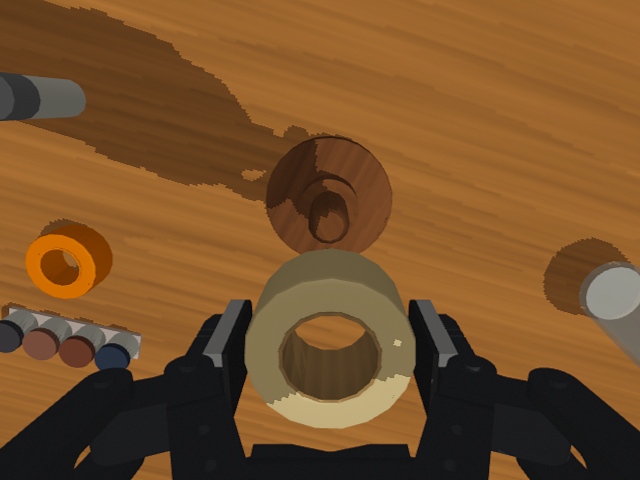

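The roll is held square. The stand's foot spans (267–392, 136–256), and the post top is at about (329,222). I'll overlay model circles to fix the remaining offset.

Run:
```python
from h import *
T=np.load("T3.npy");H=optics.calibration("wrist")["hand_eye"]
im=cv2.imread("pics/w3.png");S=1.9
def crop(a):return cv2.resize(a[125:435,230:430],None,fx=S,fy=S,interpolation=2)
A=cv2.convertScaleAbs(crop(im),alpha=1.6);B=A.copy()
def circ(c,r,z,col,TT):
    t=np.linspace(0,2*np.pi,73)
    p=np.array([(proj("wrist",[c[0]+r*np.cos(a),c[1]+r*np.sin(a),z],TT)-[230,125])*S for a in t])
    cv2.polylines(B,[p.astype(int)],True,col,1)
C=onz("wrist",329.5,196,18,T)[:2];print(C)
for z,r,col in[(18,50,(0,255,0)),(40,22,(255,255,0)),(82,13.5,(0,255,255))]:circ(C,r,z,col,T)
for z,r in[(150,28),(150,16)]:circ((-1,0),r,z,(0,0,255),H)
circ((-1,0),16,180,(255,0,255),H)
cv2.imwrite("pics/c3.png",np.hstack([A,B]))
```

```text
[ 612.63592621 -207.93712355]
```

View pics/c3.png

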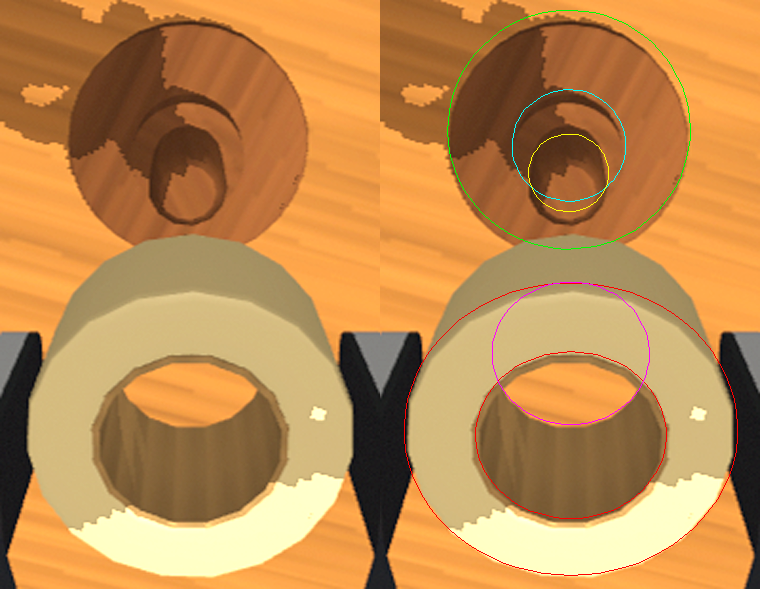

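Overlay: the true post sits about 9 crop px (4 mm) nearer the robot than the model, and the roll is about 2 mm behind the tool axis. So shift about (+4.6,+2.0) mm, drop to just above the post, then look through the bore.

```bash
python3 -m pendant '[[0.0046,0.002,-0.03,0,0,0],[0.0046,0.002,-0.065,0,0,0],[0.0046,0.002,-0.09,0,0,0],[0.0046,0.002,-0.1,0,0,0],[0.0046,0.002,-0.1,0,0,0]]'
python3 -m pendant '[[0,0,0,0,0,0],[0,0,0,0,0,0]]'
python3 - <<'E'
from h import *
T=wristT();im=optics.capture("wrist")[:,:,::-1];cv2.imwrite("pics/w4.png",im);np.save("T4.npy",T)
H=optics.calibration("wrist")["hand_eye"];S=2.2;o=[240,235]
A=cv2.convertScaleAbs(cv2.resize(im[235:435,240:420],None,fx=S,fy=S,interpolation=2),alpha=1.6);B=A.copy()
def circ(c,r,z,col,TT):
    p=np.array([(proj("wrist",[c[0]+r*np.cos(a),c[1]+r*np.sin(a),z],TT)-o)*S for a in np.linspace(0,6.283,73)])
    cv2.polylines(B,[p.astype(int)],True,col,1)
circ((608.5,-209.2),10.5,88,(0,255,0),T);circ((608.5,-209.2),13.5,82,(0,255,255),T)
circ((-2.1,0),16,153,(0,0,255),H);circ((-2.1,0),16,183,(255,0,255),H)
cv2.imwrite("pics/c4.png",np.hstack([A,B]))
E
```

```text
clock: 5.8
tool_pos: [610.7, -208.9, 278.6]
orientation: [[0.958, 0.286, -0.001], [0.286, -0.958, -0.0], [-0.001, -0.0, -1.0]]
wrist_force: [-0.5, -0.3, -0.2]
opening: 0.653
gripper_force: 32.2
clock: 6.05
tool_pos: [610.9, -209.4, 279.9]
orientation: [[0.958, 0.286, 0.002], [0.286, -0.958, -0.0], [0.002, 0.001, -1.0]]
wrist_force: [0.2, -0.5, -0.5]
opening: 0.646
gripper_force: 32.2
```

View pics/c4.png

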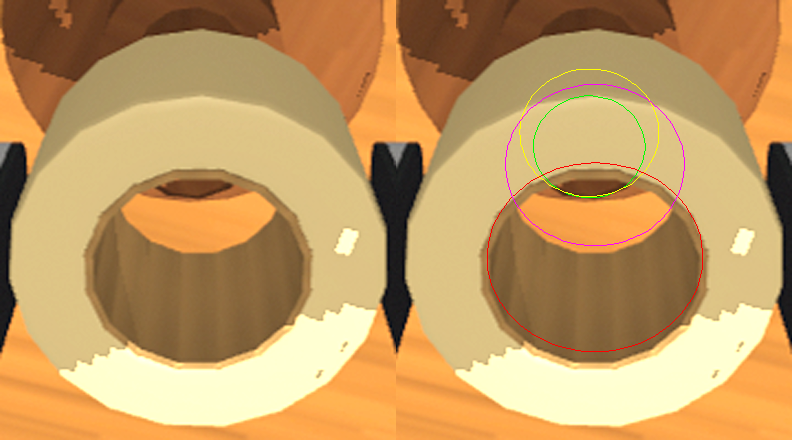

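Run:
```python
from h import *
from scipy.optimize import least_squares
H=optics.calibration("wrist")["hand_eye"]
def pred(x,z,r,zb,f=28):
    P=lambda X,Y,Z:proj("wrist",[X,Y,Z],H)
    return np.array([P(x+r,0,z)[1],P(x-r,0,z)[1],P(x,r,z)[0]-P(x,-r,z)[0],P(x-16,0,zb)[1],P(x-f,0,z)[1],P(x+f,0,z)[1]])
m=np.array([312.3,401,102.8,349.5,235+426/2.2,235+96/2.2])
print(m)
s=least_squares(lambda p:np.r_[pred(p[0],p[1],p[2],p[1]+30)-m],[-2,150,16],diff_step=1e-2);print(s.x,s.fun)
# post near edge: vertical pixel 196/2.2+235
T=np.load("T4.npy");print(onz("wrist",330,235+196/2.2,82,T),onz("wrist",330,235+196/2.2,88,T))
```

```text
[312.3        401.         102.8        349.5        428.63636364
 278.63636364]
[ -3.24756124 152.05049605  16.71701259] [-7.00000000e-01  3.00000000e-01 -4.26325641e-14  1.10000000e+00
  2.63636364e-01 -3.36363636e-01]
[ 595.90208463 -213.8849607    82.        ] [ 599.02932984 -212.94749718   88.        ]
```

Through the bore, the post top shows slightly left of and behind the bore centre. I'll shift (+0.8,+1.4) mm and lower gradually.

```bash
python3 -m pendant '[[0.0008,0.0014,0,0,0,0],[0.0008,0.0014,-0.008,0,0,0],[0.0008,0.0014,-0.014,0,0,0],[0.0008,0.0014,-0.02,0,0,0],[0.0008,0.0014,-0.025,0,0,0]]'
```

```text
clock: 6.72
tool_pos: [611.3, -208.1, 253.0]
orientation: [[0.958, 0.286, -0.001], [0.286, -0.958, 0.0], [-0.001, -0.0, -1.0]]
wrist_force: [-0.2, 0.2, -0.5]
opening: 0.651
gripper_force: 32.2
```

```bash
python3 -m pendant '[[0,0,-0.008,0,0,0],[0,0,-0.016,0,0,0],[0,0,-0.022,0,0,0],[0,0,-0.027,0,0,0],[0,0,-0.03,0,0,0]]'
```

```text
clock: 7.35
tool_pos: [611.3, -208.0, 223.4]
orientation: [[0.958, 0.286, -0.0], [0.286, -0.958, -0.0], [-0.0, -0.0, -1.0]]
wrist_force: [-0.7, -0.6, -1.3]
opening: 0.65
gripper_force: 32.2
```

```bash
python3 -m pendant '[[0,0,-0.002,0,0,0],[0,0,-0.003,0,0,0],[0,0,-0.004,0,0,0],[0,0,-0.005,0,0,0],[0,0,-0.005,0,0,0]]'
```

```text
clock: 7.98
tool_pos: [611.3, -208.0, 220.1]
orientation: [[0.958, 0.286, 0.001], [0.286, -0.958, -0.0], [0.001, 0.001, -1.0]]
wrist_force: [-3.0, 2.0, 8.4]
opening: 0.651
gripper_force: 33.0
```

Contact at TCP z of about 220, as expected for the shoulder. Release, rise and look.

```bash
python3 -m pendant '[[0,0,0,0,0,0],[0,0,0,0,0,0],[0,0,0,0,0,0],[0,0,0,0,0,0]]' 1
python3 -m pendant '[[0,0,0.02,0,0,0],[0,0,0.05,0,0,0],[0,0,0.09,0,0,0],[0,0,0.13,0,0,0],[0,0,0.16,0,0,0]]'
python3 - <<'E'
from h import *
status.read_state()
T=wristT();im=optics.capture("wrist")[:,:,::-1];sd=optics.capture("side")[:,:,::-1]
H=np.hstack([cv2.resize(im[110:310,230:430],(400,400)),cv2.resize(sd[240:360,320:440],(400,400),interpolation=2)])
cv2.imwrite("pics/c5.png",cv2.convertScaleAbs(H,alpha=1.4))
E
```

```text
clock: 8.48
tool_pos: [611.4, -208.0, 218.5]
orientation: [[0.958, 0.286, -0.0], [0.286, -0.958, -0.0], [-0.0, -0.0, -1.0]]
wrist_force: [0.5, -0.7, 0.1]
opening: 1.001
gripper_force: 0.0
clock: 9.1
tool_pos: [611.4, -208.1, 380.7]
orientation: [[0.958, 0.286, 0.002], [0.286, -0.958, -0.0], [0.001, 0.001, -1.0]]
wrist_force: [1.3, 0.5, -1.6]
opening: 0.999
gripper_force: 0.0
```

View pics/c5.png

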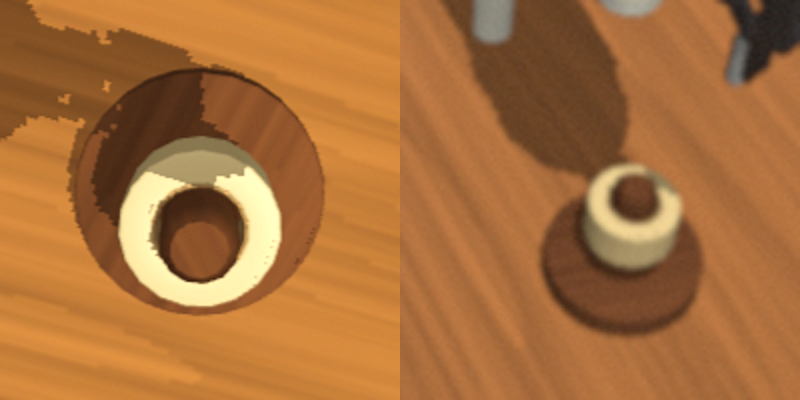

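The roll sits on the shoulder round the post in both views: ring (200,220) and post top through it in the left crop, flush and upright in the right. Now to the pull.

```bash
python3 -m pendant '[[-0.018,0.05,0,0,0,0],[-0.036,0.1,0,0,0,0],[-0.054,0.15,0,0,0,0],[-0.072,0.2,0,0,0,0],[-0.09,0.25,0,0,0,0]]' 0.7
python3 -m pendant '[[-0.018,0.05,-0.01,0,0,0],[-0.036,0.1,-0.02,0,0,0],[-0.052,0.14,-0.03,0,0,0],[-0.055,0.145,-0.04,0,0,0],[-0.055,0.145,-0.04,0,0,0]]'
python3 -m pendant '[[0,0,0,0,0,0],[0,0,0,0,0,0]]'
python3 - <<'E'
from h import *
T=wristT();im=optics.capture("wrist")[:,:,::-1];cv2.imwrite("pics/w6.png",im);np.save("T6.npy",T)
S=2.5;o=np.array([190,110]);A=cv2.resize(im[110:340,190:490],None,fx=S,fy=S,interpolation=2)
c,s=np.cos(np.radians(16.8)),np.sin(np.radians(16.8))
def box(cx,cy,z):
    p=[(proj("wrist",[cx+a*c-b*s,cy+a*s+b*c,z],T)-o)*S for a,b in[(-9,-13),(9,-13),(9,13),(-9,13)]]
    cv2.polylines(A,[np.array(p).astype(int)],True,(0,255,0),1)
box(466.5,187,85.5)
cv2.imwrite("pics/c6.png",A)
E
```

```text
clock: 9.82
tool_pos: [520.4, 43.4, 378.2]
orientation: [[0.958, 0.285, -0.0], [0.285, -0.958, -0.0], [-0.0, -0.0, -1.0]]
wrist_force: [0.9, 0.1, 0.5]
opening: 0.703
gripper_force: 0.0
clock: 10.45
tool_pos: [465.9, 186.9, 337.7]
orientation: [[0.958, 0.287, -0.002], [0.287, -0.958, -0.001], [-0.002, 0.001, -1.0]]
wrist_force: [0.2, 0.3, -0.2]
opening: 0.701
gripper_force: 0.0
clock: 10.7
tool_pos: [466.8, 186.2, 339.0]
orientation: [[0.959, 0.284, 0.0], [0.284, -0.959, 0.0], [0.0, -0.0, -1.0]]
wrist_force: [0.1, 0.3, 0.3]
opening: 0.704
gripper_force: 0.0
```

View pics/c6.png

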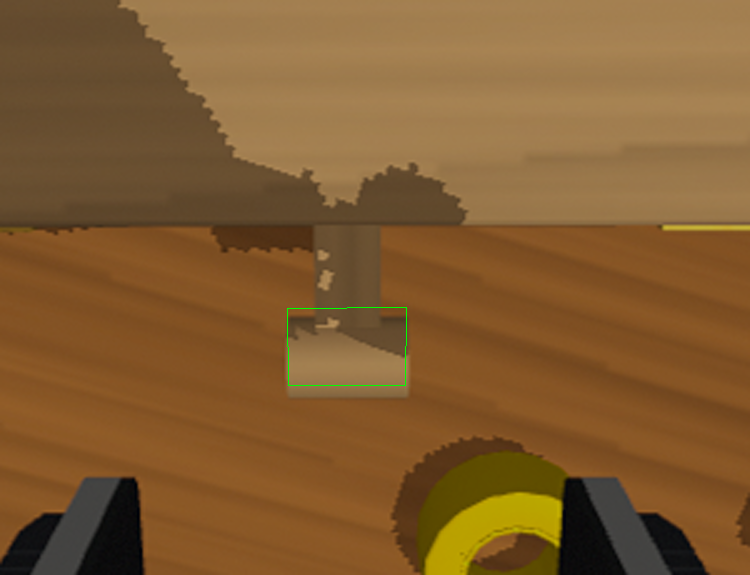

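The dowel is at crop (348,356), about 2 mm nearer the robot than predicted and well aligned laterally. Descend and pinch its ends.

```bash
python3 -m pendant '[[-0.002,0,-0.03,0,0,0],[-0.002,0,-0.06,0,0,0],[-0.002,0,-0.085,0,0,0],[-0.002,0,-0.098,0,0,0],[-0.002,0,-0.098,0,0,0]]'
python3 -m pendant '[[0,0,0,0,0,0],[0,0,0,0,0,0],[0,0,0,0,0,0],[0,0,0,0,0,0],[0,0,0,0,0,0]]' 0 60
python3 -m pendant '[[0,0,0,0,0,0],[0,0,0,0,0,0],[0,0,0,0,0,0]]'
```

```text
clock: 11.38
tool_pos: [464.4, 186.7, 240.3]
orientation: [[0.958, 0.285, -0.001], [0.285, -0.958, -0.001], [-0.001, 0.001, -1.0]]
wrist_force: [0.2, 0.2, 0.6]
opening: 0.706
gripper_force: 0.0
clock: 12.0
tool_pos: [464.9, 186.5, 242.0]
orientation: [[0.958, 0.286, 0.002], [0.286, -0.958, -0.0], [0.002, 0.001, -1.0]]
wrist_force: [3.4, -6.1, 5.1]
opening: 0.292
gripper_force: 58.9
clock: 12.38
tool_pos: [464.8, 186.5, 242.0]
orientation: [[0.958, 0.286, 0.002], [0.286, -0.958, -0.0], [0.002, 0.001, -1.0]]
wrist_force: [2.6, -5.6, 4.7]
opening: 0.289
gripper_force: 58.9
```

Gripped (opening 0.29 ≈ 25 mm). Lift along the 230 mm arc, 15° per call.

```bash
python3 -m pendant '[[0.0003,0.0001,0.012,0,0,0],[0.0012,0.0004,0.024,0,0,0],[0.0027,0.0008,0.036,0,0,0],[0.0048,0.0014,0.0478,0,0,0],[0.0075,0.0023,0.0595,0,0,0]]'
python3 - <<'E'
import numpy as np
e=np.array([.957,.289])
for a0 in(15,30):
  for k in range(1,6):
    a,b=np.radians([a0,a0+3*k]);h=230*(np.cos(a)-np.cos(b));print(a0+3*k,np.round([*(e*h),230*(np.sin(b)-np.sin(a))],1))
E
```

```text
clock: 13.0
tool_pos: [472.9, 189.0, 301.3]
orientation: [[0.958, 0.286, 0.003], [0.286, -0.958, 0.0], [0.003, 0.001, -1.0]]
wrist_force: [11.2, -4.1, -7.2]
opening: 0.286
gripper_force: 59.2
18 [ 3.3  1.  11.5]
21 [ 7.1  2.1 22.9]
24 [11.5  3.5 34. ]
27 [16.5  5.  44.9]
30 [22.   6.6 55.5]
33 [ 6.   1.8 10.3]
36 [12.5  3.8 20.2]
39 [19.6  5.9 29.7]
42 [27.   8.2 38.9]
45 [35.  10.6 47.6]
```

```bash
python3 -m pendant '[[0.0033,0.001,0.0115,0,0,0],[0.0071,0.0021,0.0229,0,0,0],[0.0115,0.0035,0.034,0,0,0],[0.0165,0.005,0.0449,0,0,0],[0.022,0.0066,0.0555,0,0,0]]'
```

```text
clock: 13.62
tool_pos: [494.7, 195.5, 356.2]
orientation: [[0.958, 0.285, 0.002], [0.285, -0.958, -0.0], [0.002, 0.001, -1.0]]
wrist_force: [11.4, -2.6, -12.0]
opening: 0.29
gripper_force: 59.4
```

```bash
python3 -m pendant '[[0.006,0.0018,0.0103,0,0,0],[0.0125,0.0038,0.0202,0,0,0],[0.0196,0.0059,0.0297,0,0,0],[0.027,0.0082,0.0389,0,0,0],[0.035,0.0106,0.0476,0,0,0]]'
python3 -m pendant '[[0,0,0,0,0,0],[0,0,0,0,0,0],[0,0,0,0,0,0],[0,0,0,0,0,0],[0,0,0,0,0,0]]'
python3 - <<'E'
from h import *
z=status.read_state()["tool_pos"][2];print("rise",z-241.5,"angle",np.degrees(np.arcsin((z-241.5)/230)))
w=optics.capture("wrist");a=optics.capture("top");s=optics.capture("side")
r=np.hstack([cv2.resize(w,(400,300)),cv2.resize(s[120:345,180:480],(400,300))])
cv2.imwrite("pics/c7.png",r[:,:,::-1])
E
```

```text
clock: 14.25
tool_pos: [529.0, 205.8, 402.7]
orientation: [[0.959, 0.285, -0.001], [0.285, -0.959, -0.001], [-0.001, 0.001, -1.0]]
wrist_force: [6.5, -2.6, -9.9]
opening: 0.285
gripper_force: 59.5
clock: 14.88
tool_pos: [528.8, 205.7, 402.4]
orientation: [[0.959, 0.285, -0.001], [0.285, -0.959, -0.001], [-0.001, 0.001, -1.0]]
wrist_force: [6.3, -2.6, -9.5]
opening: 0.294
gripper_force: 59.9
rise 160.92449435644698 angle 44.400671547284844
```

View pics/c7.png

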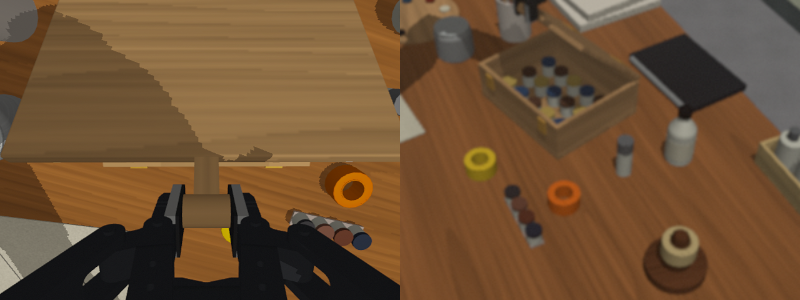

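The wrist view shows the dowel pinched at (207,205), with the lid narrowing away from the camera, as it should when tilted. The side view shows the roll seated on the stand at (678,245) and the bystanders in place. The rise gives about 44.4°, steady. I'll hand it in.

```bash
python3 -c "
from station import workorder,status
s=status.read_state();print(s['clock'],s['tool_pos'],s['gripper_force'],max(abs(s['dq'])))
print(workorder.close_job())"
```

```text
15.025 [528.83173476 205.71516328 402.4013943 ] 59.88903880119324 0.1577168516166056
the job is handed in; nothing more can be done
None
```

The job is handed in at 15 s on the robot clock: the masking tape roll is seated on the stand and let go, and the gripper is holding the lid still at about 44° (worked out from the arm's rise). The verdict was not reported, the lid itself did not show in the last side-view crop, and I viewed 11 pictures, one over the limit of 10.

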